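# Index the bottle carousel and load the dark-capped bottle

### The arm

A 6-joint arm with a two-finger parallel gripper is mounted at the origin on a cart in front of the work surface, level with it; the furniture and walls round the work are solid. World frame = base frame: x ahead of the robot, y to its left, z up, the work surface at z = 0. Lengths are in m, angles in rad, forces in N, time in s.
With the tool pointing down it reaches from about 0.375 to 0.975 m from the base axis. Payload 3.8 kg.
Tool frame: the origin (TCP) lies on the centre line of the jaws, within the pads' length; the fingertips stand 22 mm ahead of it and the grasp point (between the pads) lies 3 mm ahead of it; x points along the fingers, y is the direction in which the jaws open and shut, and the axes are right-handed (so a half turn about x gives the same grasp; the last joint's range is limited). The gripper opens to 85 mm and grips with 20 to 120 N. Pads are 22 mm wide; open, the fingers measure 114 mm over their backs; the gripper's body (76 mm by 85 mm) begins 54 mm behind the grasp point. The pads swing forward as they close: fully open they stand 13 mm farther back than shut.
Start: joints at [1.244, 0.264, 1.604, -0, 1.274, -0.037], TCP at [0.193, 0.647, 0.253] pointing down, gripper open.
Joint ranges: [-2.63, 2.63], [-0.94, 2.18], [0.31, 2.57], [-1.31, 4.45], [0, 2.66], [-2.55, 2.55]. Speed limits (rad/s): [2.57, 2.57, 3.14, 3.14, 3.14, 3.14].

### API

Orientations are given as a rotation vector (axis times angle).
In Python, from workcell import monitor, eyes, finish_job gives the robot as it stands. The module is installed in compiled form; this text tells all that it offers.
- The arm moves only by the tool play_rows, never from a script. Its argument "deltas" is a list of rows, each an object of numbers: "wx", "wy", "wz": the turn, a rotation vector about the world's x, y, z in degrees; "x", "y", "z": the shift along the world's x, y, z in mm; "fingers": the closure, from -1 (fully open) to 1 (shut), so that 0 is half open. A call has 1 to 20 rows; each row is the pose to reach, as a shift and turn from the pose commanded when the call began; what a row does not reach only later rows make up. A row lasts 1/8 s, in which the tool goes at most 62.5 mm and 10.7 degrees, less where a joint would pass 70% of its speed; a pose out of reach is approached as far as the arm can. A call with a gripper value outside its range is refused whole. The fingers move at their own pace and stop on an object; "grip_force" is the grip in N (left out, the last holds). Time passes only in rows, so rows that repeat a pose let the fingers close. It gives the time, the measured TCP pose, the force and the opening at its end, in the units of the state.
- monitor.read_state(): the state, without advancing time (a new reading comes with each control period).
- eyes.read_camera(name): name is "scene" or "top" or "wrist"; returns a dict with "frame" (420x560x3 uint8, red, green, blue), "depth" (420x560 float32, m along the optical axis (not along the pixel's ray), 0 where there is no reading), "K" (3x3 intrinsics, pixels), "view" (4x4, takes a point from world to camera coordinates); the wrist camera has in their place "tool_from_camera" (4x4, takes a point from camera to tool coordinates, whose origin is the TCP and whose axes are the tool frame's). Camera axes: x right, y down, z forward; pixel columns grow to the right and rows downward; lengths in m; the calibration is good to about 2 mm. The wrist camera is an equidistant fisheye: a pixel r from the principal point sees the ray r / f radians off the axis. A picture is of the moment at which its call begins: read the wrist's pose just before it.
- finish_job(): hands the job in, once; it reports no verdict.
The state is a dict: "time": time; "q": joint angles; "joint_vel": joint speeds; "joint_torque": joint torques, N m; "tool_pos": TCP position; "tcp_rot": TCP orientation; "wrist_force": force on the tool from outside, world axes, zero at the start; "torque": the same for the moment, N m; "width": opening from 0.0 (shut) to 1.0 (fully open).
Only numpy, scipy, OpenCV 4.12 (cv2) and the standard library are available. Lean on these libraries where they do the work, as an engineer would, in place of code of your own. Each camera call takes 0.05 s, during which the arm holds its last target.

### The job

Turn the bottle carousel by its centre bar until the slot with the blue rim faces the yellow pointer on the foot. Then pick up the pale bottle with the dark cap and stand it upright in the blue slot, leaving the slot lined up with the pointer. The carousel must be turned first, while the bottle is still off it.

Things in the scene. Friction and masses are not known exactly. Their poses are not given: they have to be found in the camera images.
- dark_cap_bottle: Loose pale white-blue bottle with a dark grey cap, about 40 g, standing on the desk in front of the fixed microscope (keep clear of that, 0.3 m tall): round body 30 mm wide and 41 mm high, then a 16 mm wide cap up to 50 mm. Origin: centre of its underside, z up. Grip the body from above, about 34 mm above the underside. A smaller red and a smaller all-white bottle stand 80 mm or more away.
- knob (a point): Grip point of the black bar on the middle of the carousel, on its vertical turning axis, 85 mm above the desk. The bar is 50 mm long, 14 mm thick, 59 to 99 mm above the desk. x runs along the bar (its -x end, with a blue dot on top, points to the blue slot), z up. The white disc (radius 95 mm, top at 45 mm) turns either way against 0.06 N m of friction and stays where it is left.
- blue_slot (a point): Centre of the floor of the blue-rimmed slot on the turning disc, 65 mm from the knob axis, 45 mm above the desk. The slot is an open round cup, 44 mm inside, 51 mm outside, its rim 10 mm above its floor. Red, green and yellow slots like it sit a quarter turn apart. At the start it is 0.5 to 1.4 rad counter-clockwise, seen from above, from the loading point.
- loading_point (a point): Fixed point where the blue slot's centre must come: 65 mm from the knob axis, 45 mm above the desk, on the side nearest the robot. It lies straight in from the yellow triangle on the black tongue that stands up from the carousel's foot; the triangle is about 52 mm farther out, 45 mm above the desk, and points at the axis. x points from here to the knob axis, z up.
Not all that is in view belongs to the job. What is meant by the dark_cap_bottle is not green or pink, and is the larger of those in its own colour.

How it is judged:
By the outcome, as a careful person would: the job done as asked, in the order asked, and still so for the second after the job is handed in, with the robot touching nothing.
It also fails if it takes over 51 s, if anything falls off the work surface, if the arm or the gripper's body presses on something with over 40 N, if the wrist force passes 120 N, or if a joint passes its speed limit or range.

## Working session

There is one attempt and no reset: what is moved stays moved. The work goes in short steps, Python scripts to look and compute and a tool call to move; the robot and the scene stay as the last step left them, time stands still between calls to the robot, and variables do not carry over. Pictures are saved under pics/ and viewed, and the job is handed in when it is done.

Besides the shell and the picture viewer there is one more tool, called after "Emit:" as name([rows], argument=value, ...), one row to a line, values as JSON. play_rows: Moves the arm, as the interface text tells. Its arguments: {"type":"object","properties":{"deltas":{"type":"array"},"grip_force":{"type":"number"}},"required":["deltas"]}

```bash
mkdir -p pics; python3 - <<'E'
from workcell import monitor, eyes
import cv2,numpy as np,pickle
s=monitor.read_state();print(s)
for n in ["scene","top","wrist"]:
    c=eyes.read_camera(n);pickle.dump((s,c),open(f"{n}0.pkl","wb"))
    cv2.imwrite(f"pics/{n}0.png",c["frame"][:,:,::-1]);print(n,c["K"].round(1).tolist(),[c[k].round(3).tolist() for k in c if k in("view","tool_from_camera")])
E
```

```text
{'time': 0.0, 'q': array([ 1.24412060e+00,  2.64783161e-01,  1.60540588e+00, -3.78062054e-06,
        1.27370109e+00, -3.68933649e-02]), 'joint_vel': array([-1.26158736e-03, -9.76131589e-04, -7.49738873e-04,  6.69832547e-04,
        2.48164859e-05, -9.46532362e-04]), 'joint_torque': array([ 2.13794388e-03, -5.15103507e+01, -3.67323446e+01, -6.08794176e-05,
        1.29722140e-02, -2.68772362e-05]), 'tool_pos': array([0.19265147, 0.64619556, 0.25192454]), 'tcp_rot': array([ 0.22568209,  1.55921438, -0.22924293]), 'wrist_force': array([ 1.05593169, -0.05718028, -0.20930415]), 'torque': array([-0.0310673 , -0.02023501, -0.0133824 ]), 'width': 0.9985550007484498}
scene [[423.4, 0.0, 279.6], [0.0, 423.4, 216.7], [0.0, 0.0, 1.0]] [[[-0.485, -0.874, 0.0, 0.326], [-0.558, 0.309, -0.77, 0.249], [0.674, -0.374, -0.638, 0.686], [0.0, 0.0, 0.0, 1.0]]]
top [[491.1, 0.0, 276.0], [0.0, 491.1, 200.6], [0.0, 0.0, 1.0]] [[[0.008, -1.0, -0.001, 0.104], [-0.996, -0.008, -0.084, 0.422], [0.084, 0.002, -0.996, 1.182], [0.0, 0.0, 0.0, 1.0]]]
wrist [[325.2, 0.0, 278.0], [0.0, 325.2, 207.3], [0.0, 0.0, 1.0]] [[[-0.0, -0.294, 0.956, -0.122], [1.0, -0.0, 0.0, -0.001], [-0.0, 0.956, 0.294, -0.076], [0.0, 0.0, 0.0, 1.0]]]
```

View pics/scene0.png

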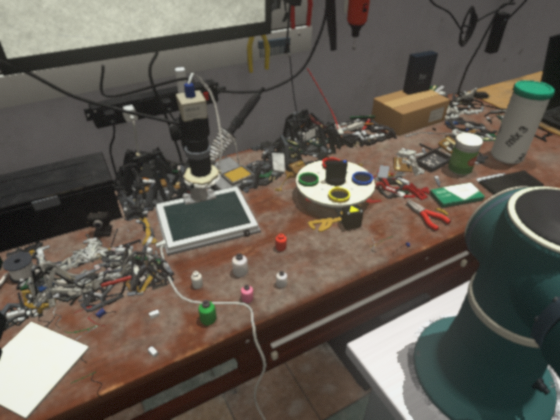

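View pics/top0.png

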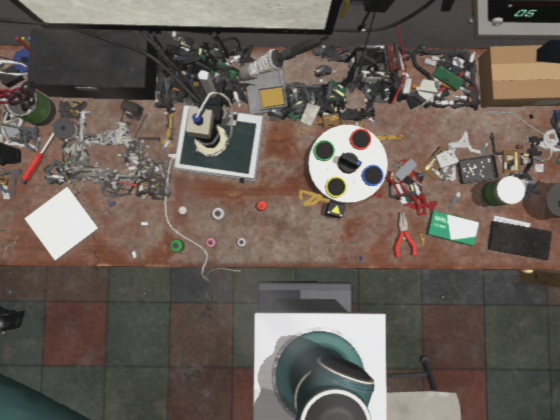

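View pics/wrist0.png

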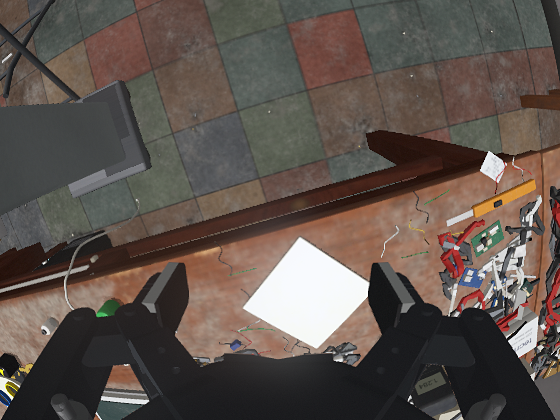

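```bash
python3 - <<'E'
import pickle,cv2,numpy as np
_,t=pickle.load(open("top0.pkl","rb"));_,s=pickle.load(open("scene0.pkl","rb"))
a=cv2.resize(t["frame"][190:262,160:280],None,fx=5,fy=5,interpolation=2)[:, :,::-1]
b=cv2.resize(t["frame"][115:225,290:400],None,fx=5,fy=5,interpolation=2)[:,:,::-1]
c=cv2.resize(s["frame"][230:330,180:310],None,fx=4,fy=4,interpolation=2)[:,:,::-1]
cv2.imwrite("pics/ca.png",a);cv2.imwrite("pics/cb.png",b);cv2.imwrite("pics/cc.png",c)
E
```

```text
(no output)
```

View pics/ca.png

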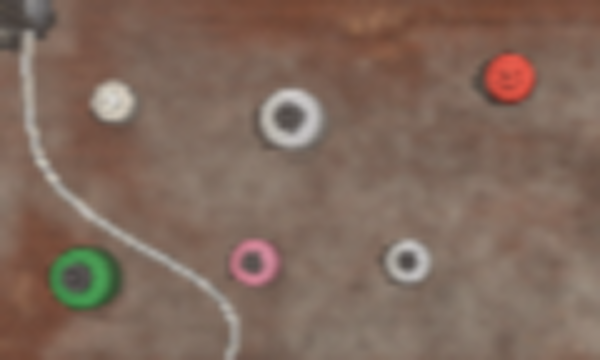

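View pics/cb.png

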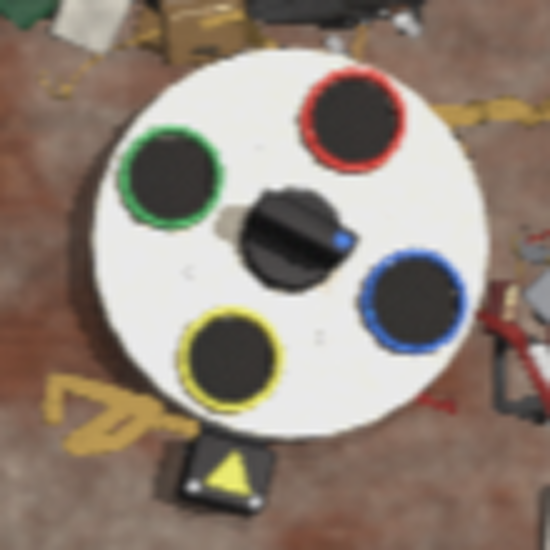

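View pics/cc.png

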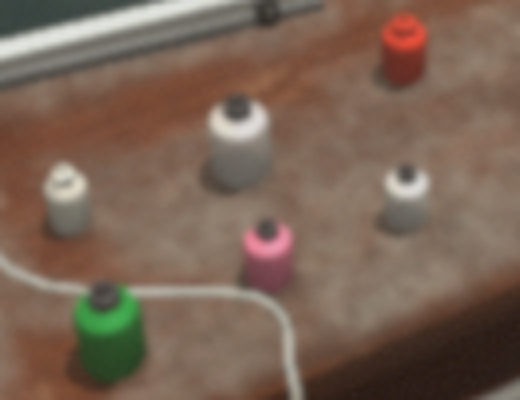

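Candidates (top view): large pale bottle with dark cap (218,213), small pale one with dark cap (241,242), all-white (183,210), pink (210,242), green (177,245), red (261,206). My choice is (218,213), the larger of the pale ones; the crops confirm it. The blue slot is at about (373,175) and the triangle at (336,210). Next I measure.

```bash
cat > h.py <<'E'
import numpy as np,cv2
def plane(c,u,v,z):
    R=c["view"][:3,:3];t=c["view"][:3,3];o=-R.T@t
    d=R.T@np.linalg.inv(c["K"])@np.array([u,v,1.]);return o+d*(z-o[2])/d[2]
def blobs(m,minA=15):
    n,l,s,ce=cv2.connectedComponentsWithStats(m.astype(np.uint8))
    return [(s[i],ce[i],l==i) for i in range(1,n) if s[i][4]>=minA]
COL=dict(blue=((100,120,50),(125,255,255)),yellow=((23,120,90),(34,255,255)),green=((45,90,50),(80,255,255)),red=((0,150,90),(6,255,255)))
def hole(c,x0,x1,y0,y1):
    """ring centres in box via min enclosing circle of outer contour"""
    hsv=cv2.cvtColor(c["frame"],cv2.COLOR_RGB2HSV);out={}
    for k,(lo,hi) in COL.items():
        m=cv2.inRange(hsv,lo,hi)
        if k=="red": m|=cv2.inRange(hsv,(174,150,90),(180,255,255))
        mm=np.zeros_like(m);mm[y0:y1,x0:x1]=m[y0:y1,x0:x1]
        out[k]=[(tuple(np.round(cv2.minAreaRect(np.argwhere(b[2])[:,::-1].astype(np.float32))[0],1)),tuple(b[1].round(1)),b[0].tolist()) for b in blobs(mm)]
    return out
E
python3 - <<'E'
import pickle;from h import *
_,t=pickle.load(open("top0.pkl","rb"));_,s=pickle.load(open("scene0.pkl","rb"))
for nm,c,box in(("top",t,(300,395,120,220)),("scene",s,(290,390,150,235))):
    print(nm)
    for k,v in hole(c,*box).items():
        for ce,cm,b in v: print(k,ce,cm,b,plane(c,*cm,0.055)[:2].round(4),plane(c,*cm,.045)[:2].round(4))
# bottle
for nm,c,(x0,x1,y0,y1) in(("top",t,(208,230,202,225)),("scene",s,(228,252,248,282))):
    hsv=cv2.cvtColor(c["frame"],cv2.COLOR_RGB2HSV)[y0:y1,x0:x1]
    g=hsv[...,2].astype(int); print(nm);print(hsv[...,1][::4,::2] if 0 else '')
    m=(hsv[...,1]<45)&(g>150)
    for b in blobs(m): print("pale",b[0],b[1]+[x0,y0])
    m=(hsv[...,1]<60)&(g<115)
    for b in blobs(m,6): print("dark",b[0],b[1]+[x0,y0],plane(c,*(b[1]+[x0,y0]),.05).round(4))
E
```

```text
top
blue (np.float64(372.5), np.float64(175.0)) (np.float64(372.1), np.float64(175.5)) [362, 165, 21, 20, 80] [ 0.4798 -0.1213] [ 0.4811 -0.1233]
yellow (np.float64(335.5), np.float64(186.5)) (np.float64(335.0), np.float64(187.2)) [326, 177, 20, 20, 94] [ 0.4511 -0.0331] [ 0.4522 -0.0342]
yellow (np.float64(336.0), np.float64(210.5)) (np.float64(335.6), np.float64(209.7)) [331, 206, 9, 8, 38] [ 0.3976 -0.0344] [ 0.3982 -0.0356]
green (np.float64(323.5), np.float64(150.5)) (np.float64(322.7), np.float64(150.6)) [314, 141, 20, 20, 84] [ 0.5388 -0.0039] [ 0.5407 -0.0048]
red (np.float64(356.9), np.float64(143.0)) (np.float64(356.5), np.float64(144.0)) [351, 134, 17, 15, 37] [ 0.5554 -0.0847] [ 0.5574 -0.0863]
red (np.float64(390.5), np.float64(180.4)) (np.float64(390.6), np.float64(180.7)) [386, 178, 9, 7, 23] [ 0.4676 -0.1651] [ 0.4689 -0.1675]
scene
blue (np.float64(367.1), np.float64(180.8)) (np.float64(367.1), np.float64(180.9)) [362, 176, 10, 8, 22] [ 0.4565 -0.1175] [ 0.4673 -0.1277]
yellow (np.float64(338.7), np.float64(194.6)) (np.float64(338.5), np.float64(194.5)) [329, 186, 21
[... 445 characters left out ...]
.0882] [ 0.5922 -0.0978]
red (np.float64(385.6), np.float64(182.2)) (np.float64(385.7), np.float64(182.0)) [384, 180, 5, 5, 16] [ 0.4316 -0.1531] [ 0.442  -0.1638]
red (np.float64(372.5), np.float64(200.5)) (np.float64(372.0), np.float64(200.7)) [367, 199, 12, 4, 29] [ 0.3898 -0.0789] [ 0.3995 -0.0884]
top

pale [ 4  6 12 11 77] [217.83116883 212.96103896]
dark [ 7  9  5  5 20] [217.1  212.95] [0.3879 0.2463 0.05  ]
dark [ 3 10  5  8 13] [212.07692308 216.61538462] [0.3791 0.258  0.05  ]
scene

pale [ 4  8 15 10 97] [239.3814433  261.11340206]
dark [ 8  6  6  6 26] [238.76923077 256.69230769] [0.3786 0.2526 0.05  ]
dark [  4  20  16  10 121] [239.20661157 272.26446281] [0.3412 0.2689 0.05  ]
```

```bash
python3 - <<'E'
import pickle;from h import *
from scipy.spatial.transform import Rotation as Rn
s0,t=pickle.load(open("top0.pkl","rb"))
print(Rn.from_rotvec(s0["tcp_rot"]).as_matrix().round(3))
hsv=cv2.cvtColor(t["frame"],cv2.COLOR_RGB2HSV)
m=((hsv[...,1]<40)&(hsv[...,2]>170)).astype(np.uint8);mm=m*0;mm[118:208,300:395]=m[118:208,300:395]
mm=cv2.morphologyEx(mm,cv2.MORPH_OPEN,np.ones((3,3)))
b=max(blobs(mm),key=lambda b:b[0][4]);pts=cv2.convexHull(np.argwhere(b[2])[:,::-1].astype(np.int32))
el=cv2.fitEllipse(pts);print(el,plane(t,*el[0],.045))
E
```

```text
[[-0.001  0.286  0.958]
 [-0.002  0.958 -0.286]
 [-1.    -0.002 -0.   ]]
((347.7790832519531, 163.10169982910156), (77.48534393310547, 78.81063842773438), 108.13794708251953) [ 0.51070869 -0.06507587  0.045     ]
```

Emit:
play_rows([
  {"x": 317,"y": -710,"z": -20,"wz": -100,"fingers": -1},
  {"x": 317,"y": -710,"z": -20,"wz": -100,"fingers": -1},
  {"x": 317,"y": -710,"z": -20,"wz": -100,"fingers": -1},
  {"x": 317,"y": -710,"z": -20,"wz": -100,"fingers": -1},
  {"x": 317,"y": -710,"z": -20,"wz": -100,"fingers": -1},
  {"x": 317,"y": -710,"z": -20,"wz": -100,"fingers": -1},
  {"x": 317,"y": -710,"z": -20,"wz": -100,"fingers": -1},
  {"x": 317,"y": -710,"z": -20,"wz": -100,"fingers": -1},
  {"x": 317,"y": -710,"z": -20,"wz": -100,"fingers": -1},
  {"x": 317,"y": -710,"z": -20,"wz": -100,"fingers": -1},
  {"x": 317,"y": -710,"z": -20,"wz": -100,"fingers": -1},
  {"x": 317,"y": -710,"z": -20,"wz": -100,"fingers": -1},
  {"x": 317,"y": -710,"z": -20,"wz": -100,"fingers": -1},
  {"x": 317,"y": -710,"z": -20,"wz": -100,"fingers": -1},
  {"x": 317,"y": -710,"z": -20,"wz": -100,"fingers": -1},
  {"x": 317,"y": -710,"z": -20,"wz": -100,"fingers": -1},
], grip_force=40)

```text
schema error: expected keys wx, wy, wz, x, y, z, fingers
```

```bash
cat > look.py <<'E'
import sys,pickle;from workcell import monitor,eyes;import cv2
for n in sys.argv[2:]:
    s=monitor.read_state();c=eyes.read_camera(n);pickle.dump((s,c),open(f"{n}{sys.argv[1]}.pkl","wb"))
    cv2.imwrite(f"pics/{n}{sys.argv[1]}.png",c["frame"][:,:,::-1])
print(s["time"],s["tool_pos"],s["tcp_rot"],s["wrist_force"],s["width"],s["q"].round(3))
E
python3 look.py 1 wrist top
```

```text
0.2 [0.19274175 0.64644324 0.25242572] [ 0.22634864  1.55905867 -0.22856926] [-0.02685468 -0.14294725 -0.09479756] 1.00217012824321 [ 1.244  0.264  1.605 -0.     1.274 -0.037]
```

View pics/wrist1.png

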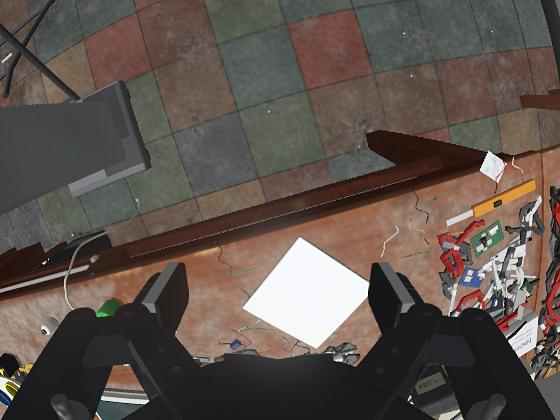

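Emit:
play_rows([
  {"wx": 0,"wy": 0,"x": 317,"y": -710,"z": -20,"wz": -100,"fingers": -1},
  {"wx": 0,"wy": 0,"x": 317,"y": -710,"z": -20,"wz": -100,"fingers": -1},
  {"wx": 0,"wy": 0,"x": 317,"y": -710,"z": -20,"wz": -100,"fingers": -1},
  {"wx": 0,"wy": 0,"x": 317,"y": -710,"z": -20,"wz": -100,"fingers": -1},
  {"wx": 0,"wy": 0,"x": 317,"y": -710,"z": -20,"wz": -100,"fingers": -1},
  {"wx": 0,"wy": 0,"x": 317,"y": -710,"z": -20,"wz": -100,"fingers": -1},
  {"wx": 0,"wy": 0,"x": 317,"y": -710,"z": -20,"wz": -100,"fingers": -1},
  {"wx": 0,"wy": 0,"x": 317,"y": -710,"z": -20,"wz": -100,"fingers": -1},
  {"wx": 0,"wy": 0,"x": 317,"y": -710,"z": -20,"wz": -100,"fingers": -1},
  {"wx": 0,"wy": 0,"x": 317,"y": -710,"z": -20,"wz": -100,"fingers": -1},
  {"wx": 0,"wy": 0,"x": 317,"y": -710,"z": -20,"wz": -100,"fingers": -1},
  {"wx": 0,"wy": 0,"x": 317,"y": -710,"z": -20,"wz": -100,"fingers": -1},
  {"wx": 0,"wy": 0,"x": 317,"y": -710,"z": -20,"wz": -100,"fingers": -1},
  {"wx": 0,"wy": 0,"x": 317,"y": -710,"z": -20,"wz": -100,"fingers": -1},
  {"wx": 0,"wy": 0,"x": 317,"y": -710,"z": -20,"wz": -100,"fingers": -1},
  {"wx": 0,"wy": 0,"x": 317,"y": -710,"z": -20,"wz": -100,"fingers": -1},
], grip_force=40)

```text
time: 2.25
tool_pos: [0.5094, -0.062, 0.2333]
tcp_rot: [1.542, 0.954, -1.542]
wrist_force: [0.1, 0.7, -0.6]
width: 1.002
```

```bash
python3 look.py 1 wrist
```

```text
2.25 [ 0.50944547 -0.06199007  0.2332652 ] [ 1.54159417  0.95387759 -1.54151417] [ 0.11648347  0.73562155 -0.6447374 ] 1.0015278627465172 [-0.17  -0.03   1.968  0.     1.204  0.293]
```

View pics/wrist1.png

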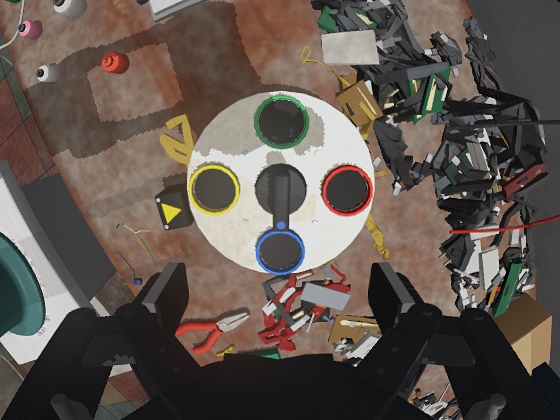

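The carousel is fully in view: blue slot (281,251), green (280,121), yellow (214,189), red (347,189) and triangle (169,212). The bar lies along column 281.

```bash
cat >> h.py <<'E'
from scipy.spatial.transform import Rotation as Rn
def wplane(s,c,u,v,z):
    K=c["K"];x=(u-K[0,2])/K[0,0];y=(v-K[1,2])/K[1,1];th=np.hypot(x,y);k=np.sin(th)/max(th,1e-9)
    d=np.array([x*k,y*k,np.cos(th)]);T=c["tool_from_camera"];R=Rn.from_rotvec(s["tcp_rot"]).as_matrix()
    o=s["tool_pos"]+R@T[:3,3];d=R@T[:3,:3]@d;return o+d*(z-o[2])/d[2]
def carousel(s,c,box,minA=60):
    x0,x1,y0,y1=box;hsv=cv2.cvtColor(c["frame"],cv2.COLOR_RGB2HSV);out={}
    for k,(lo,hi) in COL.items():
        m=cv2.inRange(hsv,lo,hi)
        if k=="red": m|=cv2.inRange(hsv,(174,150,90),(180,255,255))
        mm=np.zeros_like(m);mm[y0:y1,x0:x1]=m[y0:y1,x0:x1]
        for st,ce,l in blobs(mm,minA):
            pts=cv2.convexHull(np.argwhere(l)[:,::-1].astype(np.int32))[:,0]
            W=np.array([wplane(s,c,*p,.055)[:2] for p in pts],np.float32)
            (cx,cy),r=cv2.minEnclosingCircle(W)
            cm=wplane(s,c,*ce,.045)[:2]
            print(k,st.tolist(),"circ",round(cx,4),round(cy,4),round(r,4),"centroid@.045",cm.round(4))
            out.setdefault(k,[]).append((cx,cy,r,cm,st))
    return out
E
python3 - <<'E'
import pickle;from h import *
s,c=pickle.load(open("wrist1.pkl","rb"))
print(Rn.from_rotvec(s["tcp_rot"]).as_matrix().round(3)[:,1])
carousel(s,c,(155,385,85,280))
# white disc
hsv=cv2.cvtColor(c["frame"],cv2.COLOR_RGB2HSV)
a=cv2.resize(c["frame"][150:290,145:300],None,fx=4,fy=4)[:,:,::-1];cv2.imwrite("pics/z1.png",a)
E
```

```text
[ 0.895 -0.447 -0.   ]
blue [256, 231, 49, 44, 448] circ 0.4817 -0.1219 0.0261 centroid@.045 [ 0.4807 -0.1246]
yellow [360, 102, 14, 17, 60] circ 0.6178 -0.0304 0.0096 centroid@.045 [ 0.6195 -0.0319]
yellow [188, 164, 51, 51, 644] circ 0.4531 -0.0343 0.0258 centroid@.045 [ 0.45   -0.0353]
yellow [161, 203, 20, 21, 211] circ 0.4005 -0.0336 0.0125 centroid@.045 [ 0.3965 -0.0345]
yellow [367, 212, 8, 18, 60] circ 0.5768 -0.1316 0.0092 centroid@.045 [ 0.578  -0.1383]
green [255, 95, 54, 54, 533] circ 0.5403 -0.0064 0.0251 centroid@.045 [ 0.5409 -0.0067]
red [322, 165, 50, 51, 526] circ 0.5692 -0.0928 0.0257 centroid@.045 [ 0.5688 -0.0943]
```

View pics/z1.png

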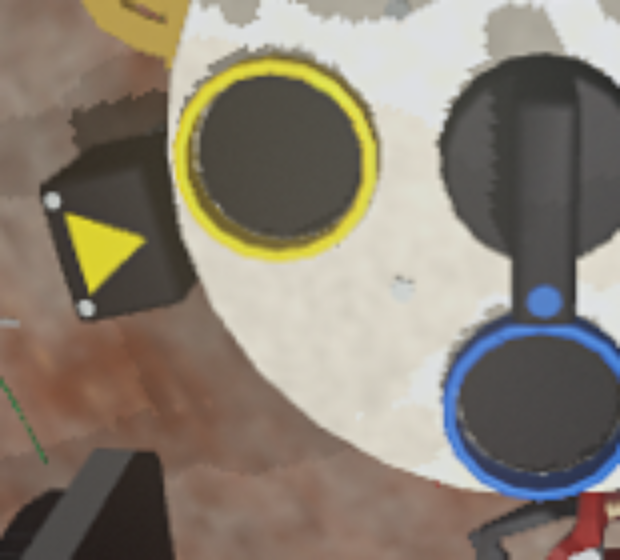

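Emit:
play_rows([
  {"wx": 0,"wy": 0,"wz": 0,"x": 1.5,"y": 0,"z": -60,"fingers": -1},
  {"wx": 0,"wy": 0,"wz": 0,"x": 1.5,"y": 0,"z": -110,"fingers": -1},
  {"wx": 0,"wy": 0,"wz": 0,"x": 1.5,"y": 0,"z": -144,"fingers": -1},
  {"wx": 0,"wy": 0,"wz": 0,"x": 1.5,"y": 0,"z": -144,"fingers": -1},
  {"wx": 0,"wy": 0,"wz": 0,"x": 1.5,"y": 0,"z": -144,"fingers": 1},
  {"wx": 0,"wy": 0,"wz": 0,"x": 1.5,"y": 0,"z": -144,"fingers": 1},
  {"wx": 0,"wy": 0,"wz": 0,"x": 1.5,"y": 0,"z": -144,"fingers": 1},
  {"wx": 0,"wy": 0,"wz": 0,"x": 1.5,"y": 0,"z": -144,"fingers": 1},
  {"wx": 0,"wy": 0,"wz": 0,"x": 1.5,"y": 0,"z": -144,"fingers": 1},
  {"wx": 0,"wy": 0,"wz": 0,"x": 1.5,"y": 0,"z": -144,"fingers": 1},
  {"wx": 0,"wy": 0,"wz": 0,"x": 1.5,"y": 0,"z": -144,"fingers": 1},
  {"wx": 0,"wy": 0,"wz": 0,"x": 1.5,"y": 0,"z": -144,"fingers": 1},
], grip_force=40)

```text
time: 3.8
tool_pos: [0.5116, -0.063, 0.0904]
tcp_rot: [1.543, 0.953, -1.542]
wrist_force: [-1.7, 2.2, 5.6]
width: 0.155
```

```bash
python3 look.py 2 wrist
```

```text
3.8 [ 0.51155292 -0.06304842  0.09040616] [ 1.54292768  0.95257517 -1.54223032] [-1.73096611  2.18896028  5.55747218] 0.15519616625296462 [-0.171  0.127  2.094  0.     0.921  0.293]
```

View pics/wrist2.png

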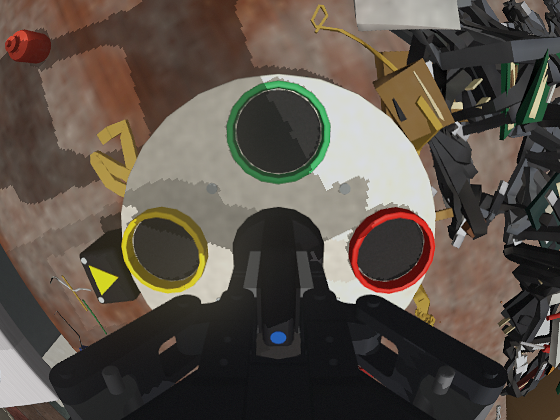

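The pads hold the bar (width 0.155 ≈ 13 mm). I'll turn it −77.7°.

Emit:
play_rows([
  {"wx": 0,"wy": 0,"wz": -8,"x": 0,"y": 0,"z": 0,"fingers": 1},
  {"wx": 0,"wy": 0,"wz": -16,"x": 0,"y": 0,"z": 0,"fingers": 1},
  {"wx": 0,"wy": 0,"wz": -24,"x": 0,"y": 0,"z": 0,"fingers": 1},
  {"wx": 0,"wy": 0,"wz": -32,"x": 0,"y": 0,"z": 0,"fingers": 1},
  {"wx": 0,"wy": 0,"wz": -40,"x": 0,"y": 0,"z": 0,"fingers": 1},
  {"wx": 0,"wy": 0,"wz": -48,"x": 0,"y": 0,"z": 0,"fingers": 1},
  {"wx": 0,"wy": 0,"wz": -56,"x": 0,"y": 0,"z": 0,"fingers": 1},
  {"wx": 0,"wy": 0,"wz": -64,"x": 0,"y": 0,"z": 0,"fingers": 1},
  {"wx": 0,"wy": 0,"wz": -72,"x": 0,"y": 0,"z": 0,"fingers": 1},
  {"wx": 0,"wy": 0,"wz": -78,"x": 0,"y": 0,"z": 0,"fingers": 1},
  {"wx": 0,"wy": 0,"wz": -78,"x": 0,"y": 0,"z": 0,"fingers": 1},
  {"wx": 0,"wy": 0,"wz": -78,"x": 0,"y": 0,"z": 0,"fingers": 1},
  {"wx": 0,"wy": 0,"wz": -78,"x": 0,"y": 0,"z": 0,"fingers": 1},
])

```text
time: 5.48
tool_pos: [0.5119, -0.0637, 0.0904]
tcp_rot: [-2.088, 0.267, 2.085]
wrist_force: [-2.1, -2.0, 5.8]
width: 0.158
```

```bash
python3 look.py 3 top
```

```text
5.475 [ 0.51186141 -0.06372361  0.09040077] [-2.08757089  0.2671123   2.08532172] [-2.05495468 -2.00710652  5.83595636] 0.15817408580322317 [-1.720e-01  1.270e-01  2.093e+00 -1.000e-03  9.200e-01  1.654e+00]
```

Emit:
play_rows([
  {"wx": 0,"wy": 0,"wz": -78,"x": 0,"y": 0,"z": 0,"fingers": -1},
  {"wx": 0,"wy": 0,"wz": 0,"x": 0,"y": 0,"z": 0,"fingers": -1},
])

```text
time: 5.78
tool_pos: [0.5115, -0.0632, 0.0895]
tcp_rot: [-2.087, 0.265, 2.086]
wrist_force: [-0.1, -0.1, -0.2]
width: 0.57
```

That first row repeated wz −78 by mistake, though rows count from the new pose. The tool may have turned up to 10° while opening. I'll lift and check the carousel.

Emit:
play_rows([
  {"wx": 0,"wy": 0,"wz": 0,"x": 0,"y": 0,"z": 0,"fingers": -1},
  {"wx": 0,"wy": 0,"wz": 0,"x": 0,"y": 0,"z": 50,"fingers": -1},
  {"wx": 0,"wy": 0,"wz": 0,"x": 0,"y": 0,"z": 110,"fingers": -1},
  {"wx": 0,"wy": 0,"wz": 0,"x": 0,"y": 0,"z": 144,"fingers": -1},
  {"wx": 0,"wy": 0,"wz": 0,"x": 0,"y": 0,"z": 144,"fingers": -1},
  {"wx": 0,"wy": 0,"wz": 0,"x": 0,"y": 0,"z": 144,"fingers": -1},
])

```text
time: 6.52
tool_pos: [0.5108, -0.063, 0.2324]
tcp_rot: [-2.084, 0.269, 2.086]
wrist_force: [0.3, 0.1, 0.2]
width: 0.998
```

```bash
python3 look.py 4 wrist; python3 - <<'E'
import pickle;from h import *
s,c=pickle.load(open("wrist4.pkl","rb"))
o=carousel(s,c,(155,400,85,340))
E
```

```text
6.525 [ 0.51076273 -0.06304945  0.2324113 ] [-2.0835371   0.26861621  2.08599621] [0.2726678  0.13851878 0.1529822 ] 0.9983369573186014 [-0.171 -0.026  1.966  0.     1.203  1.656]
blue [254, 228, 49, 47, 525] circ 0.4477 -0.0492 0.0264 centroid@.045 [ 0.4438 -0.0468]
yellow [355, 85, 16, 10, 70] circ 0.5836 -0.1637 0.0073 centroid@.045 [ 0.5842 -0.1657]
yellow [325, 92, 17, 12, 70] circ 0.5828 -0.1357 0.0079 centroid@.045 [ 0.5828 -0.1356]
yellow [186, 163, 51, 52, 679] circ 0.5275 -0.0019 0.0259 centroid@.045 [0.5256 0.0013]
yellow [268, 282, 21, 15, 185] circ 0.4015 -0.0353 0.0123 centroid@.045 [ 0.3961 -0.0341]
green [252, 93, 54, 55, 548] circ 0.5736 -0.0809 0.0252 centroid@.045 [ 0.5729 -0.081 ]
red [320, 163, 51, 52, 534] circ 0.4946 -0.1272 0.0255 centroid@.045 [ 0.4934 -0.1275]
red [373, 184, 27, 27, 206] circ 0.4761 -0.166 0.0203 centroid@.045 [ 0.4761 -0.1693]
```

View pics/wrist4.png

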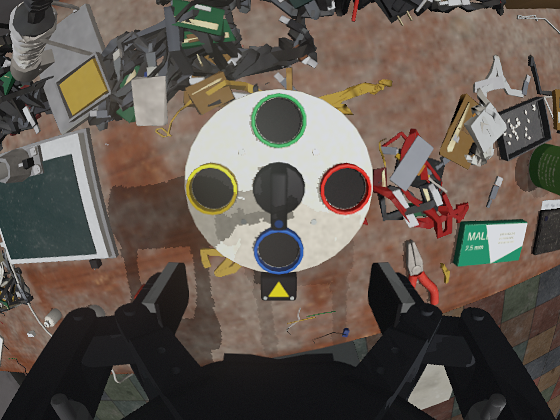

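The carousel is aligned: blue (278,250), triangle (278,290) and green (279,121) are all in one column. Measured slot direction is 165.6° against a pointer at 165.1 to 165.5°. Next, the microscope's extent, to approach the bottle safely.

```bash
python3 - <<'E'
import pickle;from h import *
s,c=pickle.load(open("top0.pkl","rb"))
D=c["depth"];v,u=np.mgrid[0:420,0:560];K=c["K"]
P=np.stack([(u-K[0,2])/K[0,0]*D,(v-K[1,2])/K[1,1]*D,D],-1)
W=(P-c["view"][:3,3])@c["view"][:3,:3]
m=(D>0)&(W[...,1]>.1)&(W[...,1]<.42)&(W[...,0]<.72)&(W[...,0]>.3)
for z0,z1 in((.015,.04),(.04,.1),(.1,.2),(.2,.4)):
    q=m&(W[...,2]>z0)&(W[...,2]<z1);p=W[q];print(z0,len(p),p.min(0).round(3) if len(p) else'',p.max(0).round(3) if len(p) else'', np.percentile(p,[2,98],axis=0).round(3).tolist())
for n,uv in dict(targ=(217.5,213.2),small=(241,242),white=(183,210),pink=(210,242),red=(261,206),green=(177,245)).items(): print(n,plane(c,*uv,.04)[:2].round(3),W[int(uv[1]),int(uv[0])].round(3))
E
```

```text
0.015 5838 [0.302 0.101 0.015] [0.72 0.42 0.04] [[0.317, 0.109, 0.015], [0.712, 0.412, 0.037]]
0.04 1108 [0.304 0.102 0.04 ] [0.72 0.42 0.1 ] [[0.314, 0.167, 0.041], [0.719, 0.417, 0.098]]
0.1 604 [0.51  0.107 0.1  ] [0.72 0.42 0.2 ] [[0.512, 0.207, 0.102], [0.715, 0.418, 0.197]]
0.2 4655 [0.517 0.101 0.2  ] [0.72  0.419 0.4  ] [[0.522, 0.116, 0.209], [0.704, 0.409, 0.398]]
targ [0.388 0.247] [0.388 0.247 0.049]
small [0.32  0.189] [0.32  0.19  0.035]
white [0.395 0.329] [0.395 0.331 0.033]
pink [0.319 0.263] [0.319 0.264 0.033]
red [0.406 0.143] [0.406 0.143 0.037]
green [0.311 0.342] [0.311 0.341 0.045]
```

Emit:
play_rows([
  {"wx": 0,"wy": 0,"wz": 10,"x": -22,"y": 40,"z": 0,"fingers": -1},
  {"wx": 0,"wy": 0,"wz": 20,"x": -44,"y": 85,"z": 0,"fingers": -1},
  {"wx": 0,"wy": 0,"wz": 30,"x": -66,"y": 130,"z": 0,"fingers": -1},
  {"wx": 0,"wy": 0,"wz": 40,"x": -88,"y": 175,"z": 0,"fingers": -1},
  {"wx": 0,"wy": 0,"wz": 50,"x": -106,"y": 220,"z": 0,"fingers": -1},
  {"wx": 0,"wy": 0,"wz": 60,"x": -115,"y": 265,"z": 0,"fingers": -1},
  {"wx": 0,"wy": 0,"wz": 70,"x": -123,"y": 300,"z": 0,"fingers": -1},
  {"wx": 0,"wy": 0,"wz": 80,"x": -123,"y": 310,"z": 0,"fingers": -1},
  {"wx": 0,"wy": 0,"wz": 90,"x": -123,"y": 310,"z": 0,"fingers": -1},
  {"wx": 0,"wy": 0,"wz": 100,"x": -123,"y": 310,"z": 0,"fingers": -1},
  {"wx": 0,"wy": 0,"wz": 110,"x": -123,"y": 310,"z": 0,"fingers": -1},
])

```text
time: 7.95
tool_pos: [0.3871, 0.2463, 0.2309]
tcp_rot: [1.132, 1.256, -1.139]
wrist_force: [0.4, -0.2, -0.4]
width: 1.004
```

Emit:
play_rows([
  {"wx": 0,"wy": 0,"wz": 10,"x": 0,"y": 0,"z": 0,"fingers": -1},
  {"wx": 0,"wy": 0,"wz": 20,"x": 0,"y": 0,"z": 0,"fingers": -1},
  {"wx": 0,"wy": 0,"wz": 30,"x": 0,"y": 0,"z": 0,"fingers": -1},
  {"wx": 0,"wy": 0,"wz": 40,"x": 0,"y": 0,"z": 0,"fingers": -1},
  {"wx": 0,"wy": 0,"wz": 50,"x": 0,"y": 0,"z": 0,"fingers": -1},
  {"wx": 0,"wy": 0,"wz": 60,"x": 0,"y": 0,"z": 0,"fingers": -1},
  {"wx": 0,"wy": 0,"wz": 70,"x": 0,"y": 0,"z": 0,"fingers": -1},
  {"wx": 0,"wy": 0,"wz": 80,"x": 0,"y": 0,"z": 0,"fingers": -1},
  {"wx": 0,"wy": 0,"wz": 90,"x": 0,"y": 0,"z": 0,"fingers": -1},
  {"wx": 0,"wy": 0,"wz": 100,"x": 0,"y": 0,"z": 0,"fingers": -1},
  {"wx": 0,"wy": 0,"wz": 110,"x": 0,"y": 0,"z": 0,"fingers": -1},
  {"wx": 0,"wy": 0,"wz": 114.5,"x": 0,"y": 0,"z": 0,"fingers": -1},
  {"wx": 0,"wy": 0,"wz": 114.5,"x": 0,"y": 0,"z": 0,"fingers": -1},
  {"wx": 0,"wy": 0,"wz": 114.5,"x": 0,"y": 0,"z": 0,"fingers": -1},
])

```text
time: 9.7
tool_pos: [0.3878, 0.2465, 0.2321]
tcp_rot: [-0.408, 1.534, 0.407]
wrist_force: [0.2, 0.4, -0.1]
width: 1.004
```

```bash
python3 look.py 5 wrist
```

```text
9.7 [0.38779945 0.24654013 0.23211273] [-0.40816909  1.53423494  0.40735625] [ 0.1514645   0.36457599 -0.07040301] 1.0042564166313679 [ 0.512 -0.136  2.068  0.     1.212 -1.579]
```

View pics/wrist5.png

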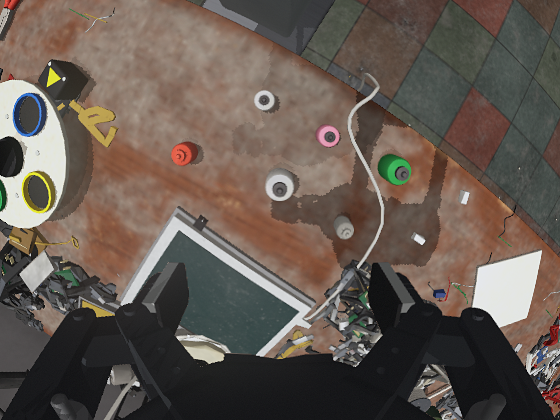

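The target is the large pale bottle at (280,186), with its dark cap at (279,188). The smaller pale one is at (264,100) and the all-white one at (344,228).

```bash
python3 - <<'E'
import pickle;from h import *
s,c=pickle.load(open("wrist5.pkl","rb"))
f=c["frame"][160:216,250:310];hsv=cv2.cvtColor(f,cv2.COLOR_RGB2HSV)
cv2.imwrite("pics/z5.png",cv2.resize(f,None,fx=8,fy=8)[:,:,::-1])
m=(hsv[...,2]<110)&(hsv[...,1]<70)
for b in blobs(m,30): print("dark",b[0],b[1]+[250,160],wplane(s,c,*(b[1]+[250,160]),.05).round(4))
m=(hsv[...,2]>125)&(hsv[...,1]<50)
for b in blobs(m,100):
    p=cv2.convexHull(np.argwhere(b[2])[:,::-1].astype(np.int32))[:,0]+[250,160]
    for z in(.041,):
        W=np.array([wplane(s,c,*q,z)[:2] for q in p],np.float32);print("pale",b[0],cv2.minEnclosingCircle(W))
E
```

```text
dark [ 34   9  16  24 110] [293.99090909 180.29090909] [0.3719 0.2548 0.05  ]
dark [ 23  22  14  14 151] [279.33112583 188.69536424] [0.3861 0.2468 0.05  ]
dark [ 41  35  19  13 139] [302.20863309 200.37410072] [0.3851 0.2719 0.05  ]
dark [31 44  9  6 31] [284.32258065 206.32258065] [0.399  0.2598 0.05  ]
pale [ 44   0  16  20 195] ((0.36018866300582886, 0.25689971446990967), 0.011882021091878414)
pale [ 15  10  29  31 531] ((0.3855196535587311, 0.2451609969139099), 0.0162254199385643)
```

View pics/z5.png

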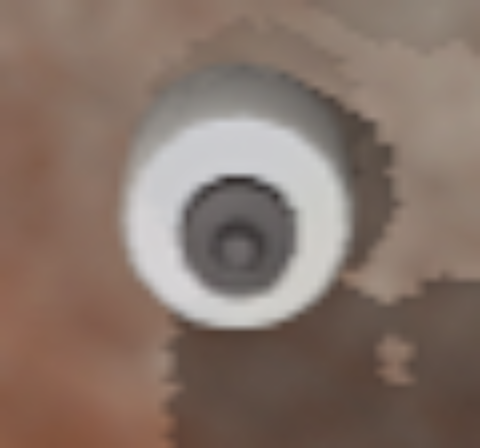

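Emit:
play_rows([
  {"wx": 0,"wy": 0,"wz": 0,"x": -1.5,"y": 0,"z": -60,"fingers": -1},
  {"wx": 0,"wy": 0,"wz": 0,"x": -1.5,"y": 0,"z": -115,"fingers": -1},
  {"wx": 0,"wy": 0,"wz": 0,"x": -1.5,"y": 0,"z": -160,"fingers": -1},
  {"wx": 0,"wy": 0,"wz": 0,"x": -1.5,"y": 0,"z": -195,"fingers": -1},
  {"wx": 0,"wy": 0,"wz": 0,"x": -1.5,"y": 0,"z": -195,"fingers": -1},
  {"wx": 0,"wy": 0,"wz": 0,"x": -1.5,"y": 0,"z": -195,"fingers": -1},
])

```text
time: 10.5
tool_pos: [0.3878, 0.2473, 0.0393]
tcp_rot: [-0.408, 1.531, 0.409]
wrist_force: [0.0, -0.0, 1.1]
width: 0.999
```

```bash
python3 look.py 6 wrist
```

```text
10.5 [0.38775406 0.24731802 0.03933224] [-0.40836448  1.53054355  0.40885555] [ 0.0295746  -0.00635752  1.05021413] 0.9991763538276925 [ 0.514  0.106  2.237 -0.     0.798 -1.579]
```

View pics/wrist6.png

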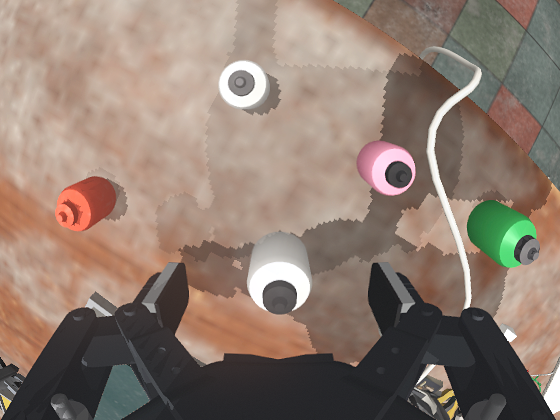

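The bottle (280,270) is centred between the pads, so I'll close.

Emit:
play_rows([
  {"wx": 0,"wy": 0,"wz": 0,"x": -1,"y": 0,"z": -2,"fingers": 1},
  {"wx": 0,"wy": 0,"wz": 0,"x": -1,"y": 0,"z": -2,"fingers": 1},
  {"wx": 0,"wy": 0,"wz": 0,"x": -1,"y": 0,"z": -2,"fingers": 1},
  {"wx": 0,"wy": 0,"wz": 0,"x": -1,"y": 0,"z": -2,"fingers": 1},
  {"wx": 0,"wy": 0,"wz": 0,"x": -1,"y": 0,"z": -2,"fingers": 1},
  {"wx": 0,"wy": 0,"wz": 0,"x": -1,"y": 0,"z": -2,"fingers": 1},
  {"wx": 0,"wy": 0,"wz": 0,"x": -1,"y": 0,"z": -2,"fingers": 1},
], grip_force=40)

```text
time: 11.42
tool_pos: [0.3862, 0.2471, 0.037]
tcp_rot: [-0.409, 1.531, 0.409]
wrist_force: [-2.3, -0.2, 6.5]
width: 0.331
```

Emit:
play_rows([
  {"wx": 0,"wy": 0,"wz": 0,"x": 0,"y": 0,"z": 30,"fingers": 1},
  {"wx": 0,"wy": 0,"wz": 0,"x": 0,"y": 0,"z": 70,"fingers": 1},
  {"wx": 0,"wy": 0,"wz": 0,"x": 0,"y": 0,"z": 110,"fingers": 1},
  {"wx": 0,"wy": 0,"wz": 0,"x": 0,"y": 0,"z": 125,"fingers": 1},
  {"wx": 0,"wy": 0,"wz": 0,"x": 0,"y": 0,"z": 125,"fingers": 1},
  {"wx": 0,"wy": 0,"wz": 0,"x": 0,"y": 0,"z": 125,"fingers": 1},
])

```text
time: 12.18
tool_pos: [0.3847, 0.2462, 0.1594]
tcp_rot: [-0.41, 1.535, 0.408]
wrist_force: [0.6, -0.5, -0.8]
width: 0.328
```

```bash
python3 look.py 7 wrist scene
```

```text
12.225 [0.38457133 0.2460905  0.15916985] [-0.40993375  1.53554289  0.40838033] [ 0.48351385 -0.16892393  0.25077674] 0.329267825797423 [ 0.515 -0.071  2.152 -0.     1.065 -1.578]
```

View pics/wrist7.png

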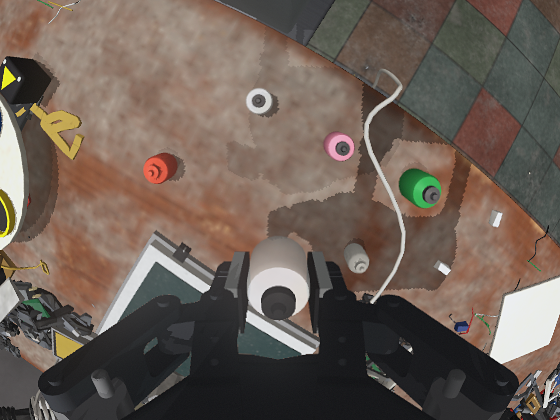

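View pics/scene7.png

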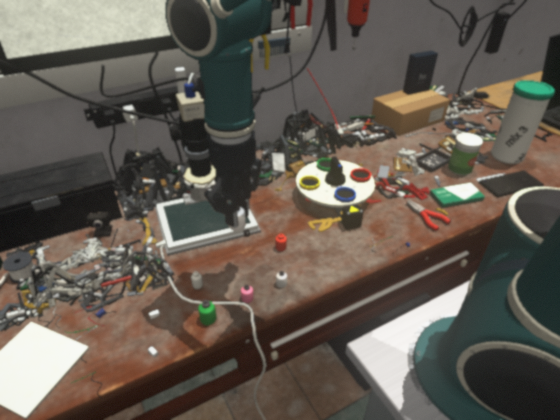

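The bottle is held upright between the pads. I'll move it over the blue slot and turn so the jaws lie tangentially.

Emit:
play_rows([
  {"wx": 0,"wy": 0,"wz": -6,"x": 0,"y": -40,"z": 0,"fingers": 1},
  {"wx": 0,"wy": 0,"wz": -12,"x": 5,"y": -85,"z": 0,"fingers": 1},
  {"wx": 0,"wy": 0,"wz": -18,"x": 15,"y": -130,"z": 0,"fingers": 1},
  {"wx": 0,"wy": 0,"wz": -24,"x": 25,"y": -175,"z": 0,"fingers": 1},
  {"wx": 0,"wy": 0,"wz": -30,"x": 38,"y": -220,"z": 0,"fingers": 1},
  {"wx": 0,"wy": 0,"wz": -36,"x": 50,"y": -260,"z": 0,"fingers": 1},
  {"wx": 0,"wy": 0,"wz": -42,"x": 60,"y": -285,"z": 0,"fingers": 1},
  {"wx": 0,"wy": 0,"wz": -44.5,"x": 63,"y": -295,"z": 0,"fingers": 1},
  {"wx": 0,"wy": 0,"wz": -44.5,"x": 63,"y": -295,"z": 0,"fingers": 1},
  {"wx": 0,"wy": 0,"wz": -44.5,"x": 63,"y": -295,"z": 0,"fingers": 1},
])

```text
time: 13.52
tool_pos: [0.4483, -0.0473, 0.1608]
tcp_rot: [0.199, 1.563, -0.198]
wrist_force: [0.4, -0.3, -0.4]
width: 0.329
```

```bash
python3 look.py 8 wrist scene; python3 - <<'E'
import pickle;from h import *
s,c=pickle.load(open("wrist8.pkl","rb"));carousel(s,c,(100,470,0,400),100);print(Rn.from_rotvec(s["tcp_rot"]).as_matrix()[:,:2].round(3))
E
```

```text
13.575 [ 0.44836527 -0.04716     0.16092392] [ 0.19885659  1.56251805 -0.19830101] [ 0.65048072 -0.06883019 -0.4568415 ] 0.3247822710561932 [-0.16  -0.087  2.163  0.     1.066 -1.478]
blue [254, 179, 58, 62, 553] circ 0.4467 -0.045 0.0253 centroid@.045 [ 0.4446 -0.0357]
blue [245, 196, 20, 45, 188] circ 0.4471 -0.0646 0.0179 centroid@.045 [ 0.4503 -0.0705]
yellow [263, 133, 32, 27, 445] circ 0.3965 -0.0343 0.0123 centroid@.045 [ 0.3979 -0.0346]
yellow [300, 133, 67, 42, 859] circ 0.4129 0.0013 0.0258 centroid@.045 [0.4192 0.0065]
yellow [354, 148, 30, 28, 289] circ 0.427 0.0267 0.0133 centroid@.045 [0.4315 0.0307]
yellow [338, 258, 48, 46, 577] circ 0.5238 0.0002 0.0268 centroid@.045 [0.5222 0.0102]
green [251, 325, 18, 31, 215] circ 0.5592 -0.0941 0.0192 centroid@.045 [ 0.5653 -0.0977]
green [288, 325, 18, 31, 223] circ 0.5678 -0.0635 0.0195 centroid@.045 [ 0.5746 -0.062 ]
red [111, 237, 30, 34, 223] circ 0.4501 -0.1807 0.0187 centroid@.045 [ 0.4521 -0.1836]
red [142, 243, 27, 20, 135] circ 0.4562 -0.1536 0.0127 centroid@.045 [ 0.4604 -0.1634]
red [171, 262, 46, 42, 300] circ 0.4923 -0.1286 0.0245 centroid@.045 [ 0.4879 -0.1408]
[[-0.001  0.25 ]
 [ 0.001  0.968]
 [-1.     0.   ]]
```

View pics/wrist8.png

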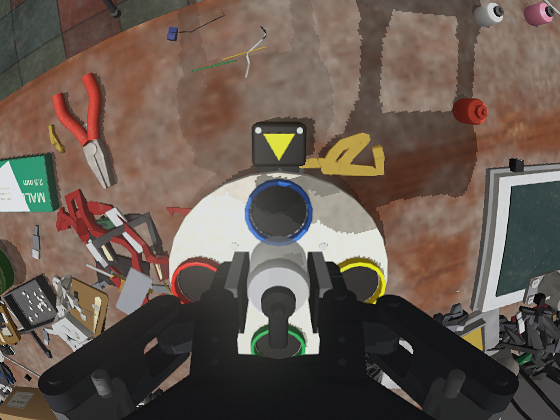

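View pics/scene8.png

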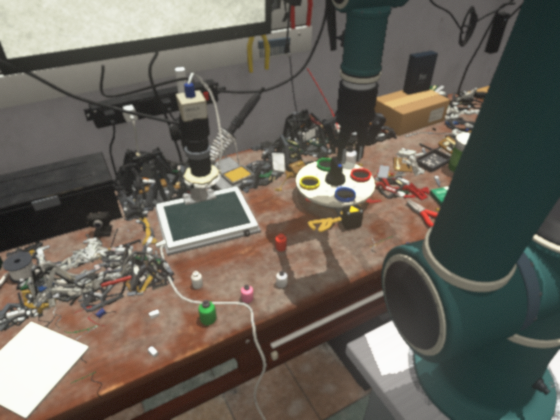

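```bash
python3 - <<'E'
import pickle;from h import *
s,c=pickle.load(open("wrist8.pkl","rb"))
hsv=cv2.cvtColor(c["frame"],cv2.COLOR_RGB2HSV);m=cv2.inRange(hsv,*COL["blue"])[170:245,240:318]
p=cv2.convexHull(np.argwhere(m>0)[:,::-1].astype(np.int32))[:,0]+[240,170]
W=np.array([wplane(s,c,*q,.055)[:2] for q in p],np.float32);print(cv2.minEnclosingCircle(W))
E
```

```text
((0.4471433758735657, -0.04758630692958832), 0.02571362629532814)
```

Emit:
play_rows([
  {"wx": 0,"wy": 0,"wz": 0,"x": -1,"y": -0.5,"z": -25,"fingers": 1},
  {"wx": 0,"wy": 0,"wz": 0,"x": -1,"y": -0.5,"z": -45,"fingers": 1},
  {"wx": 0,"wy": 0,"wz": 0,"x": -1,"y": -0.5,"z": -60,"fingers": 1},
  {"wx": 0,"wy": 0,"wz": 0,"x": -1,"y": -0.5,"z": -70,"fingers": 1},
  {"wx": 0,"wy": 0,"wz": 0,"x": -1,"y": -0.5,"z": -76,"fingers": 1},
  {"wx": 0,"wy": 0,"wz": 0,"x": -1,"y": -0.5,"z": -78,"fingers": 1},
  {"wx": 0,"wy": 0,"wz": 0,"x": -1,"y": -0.5,"z": -78,"fingers": 1},
  {"wx": 0,"wy": 0,"wz": 0,"x": -1,"y": -0.5,"z": -78,"fingers": 1},
])

```text
time: 14.62
tool_pos: [0.4483, -0.0488, 0.0838]
tcp_rot: [0.2, 1.561, -0.2]
wrist_force: [0.8, -0.2, -0.4]
width: 0.325
```

```bash
python3 look.py 9 wrist
```

```text
14.625 [ 0.44833611 -0.04876576  0.08376204] [ 0.20009893  1.5605262  -0.20016842] [ 0.84216061 -0.16159793 -0.35210795] 0.3245731365715243 [-0.164  0.016  2.228 -0.     0.896 -1.479]
```

View pics/wrist9.png

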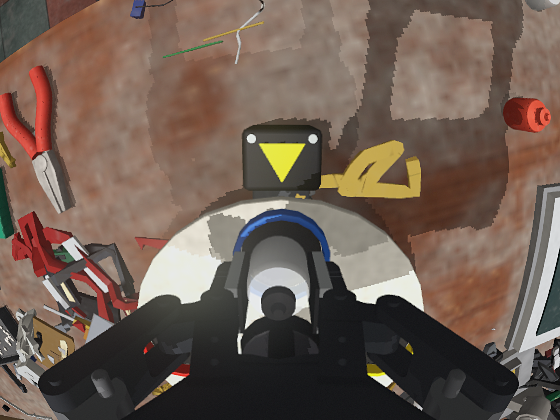

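The bottle is inside the blue rim, with no contact force yet. I'll lower it 2 mm and release.

Emit:
play_rows([
  {"wx": 0,"wy": 0,"wz": 0,"x": 0,"y": 0,"z": -1,"fingers": 1},
  {"wx": 0,"wy": 0,"wz": 0,"x": 0,"y": 0,"z": -2,"fingers": 1},
  {"wx": 0,"wy": 0,"wz": 0,"x": 0,"y": 0,"z": -2,"fingers": 1},
  {"wx": 0,"wy": 0,"wz": 0,"x": 0,"y": 0,"z": -2,"fingers": 1},
])

```text
time: 15.18
tool_pos: [0.4481, -0.0487, 0.082]
tcp_rot: [0.2, 1.561, -0.2]
wrist_force: [-1.8, -0.1, 5.7]
width: 0.324
```

Emit:
play_rows([
  {"wx": 0,"wy": 0,"wz": 0,"x": 0,"y": 0,"z": 0,"fingers": 0.1},
  {"wx": 0,"wy": 0,"wz": 0,"x": 0,"y": 0,"z": 0,"fingers": -0.2},
  {"wx": 0,"wy": 0,"wz": 0,"x": 0,"y": 0,"z": 0,"fingers": -0.4},
  {"wx": 0,"wy": 0,"wz": 0,"x": 0,"y": 0,"z": 0,"fingers": -0.4},
  {"wx": 0,"wy": 0,"wz": 0,"x": 0,"y": 0,"z": 0,"fingers": -0.4},
  {"wx": 0,"wy": 0,"wz": 0,"x": 0,"y": 0,"z": 25,"fingers": -0.4},
  {"wx": 0,"wy": 0,"wz": 0,"x": 0,"y": 0,"z": 70,"fingers": -0.4},
  {"wx": 0,"wy": 0,"wz": 0,"x": 0,"y": 0,"z": 120,"fingers": -0.8},
  {"wx": 0,"wy": 0,"wz": 0,"x": 0,"y": 0,"z": 150,"fingers": -1},
  {"wx": 0,"wy": 0,"wz": 0,"x": 0,"y": 0,"z": 150,"fingers": -1},
  {"wx": 0,"wy": 0,"wz": 0,"x": 0,"y": 0,"z": 150,"fingers": -1},
])

```text
time: 16.55
tool_pos: [0.4472, -0.0485, 0.2302]
tcp_rot: [0.2, 1.563, -0.2]
wrist_force: [0.3, -0.0, -0.8]
width: 0.998
```

```bash
python3 look.py 10 wrist scene; python3 - <<'E'
import pickle;from h import *
s,c=pickle.load(open("wrist10.pkl","rb"));carousel(s,c,(100,470,0,400),100)
E
```

```text
16.6 [ 0.44679678 -0.04847289  0.22955819] [ 0.20025766  1.56439198 -0.20008878] [ 0.13452247 -0.33863278 -0.88242479] 1.0005494890920932 [-0.164 -0.155  2.089  0.     1.211 -1.479]
blue [254, 165, 53, 51, 424] circ 0.4473 -0.0473 0.0254 centroid@.045 [ 0.445  -0.0448]
yellow [268, 129, 25, 21, 283] circ 0.3967 -0.0343 0.0126 centroid@.045 [ 0.3977 -0.0344]
yellow [327, 130, 24, 33, 246] circ 0.4185 0.0145 0.0162 centroid@.045 [0.4195 0.0161]
yellow [319, 229, 48, 47, 722] circ 0.5258 -0.0012 0.0269 centroid@.045 [ 0.5301 -0.0007]
yellow [438, 298, 22, 19, 257] circ 0.6467 0.1176 0.0206 centroid@.045 [0.6509 0.1246]
green [257, 287, 46, 40, 440] circ 0.5734 -0.0793 0.0274 centroid@.045 [ 0.5843 -0.0806]
red [100, 79, 32, 60, 802] circ 0.3259 -0.1776 0.0296 centroid@.045 [ 0.3278 -0.1833]
red [427, 99, 25, 22, 328] circ 0.4048 0.1248 0.0144 centroid@.045 [0.4059 0.1318]
red [100, 176, 35, 48, 636] circ 0.4116 -0.2165 0.0257 centroid@.045 [ 0.4128 -0.2254]
red [118, 186, 23, 12, 149] circ 0.4065 -0.195 0.013 centroid@.045 [ 0.4082 -0.2033]
red [139, 215, 25, 27, 160] circ 0.4511 -0.1852 0.0182 centroid@.045 [ 0.4522 -0.1881]
red [193, 232, 48, 44, 355] circ 0.4942 -0.1274 0.0253 centroid@.045 [ 0.4969 -0.1301]
```

View pics/wrist10.png

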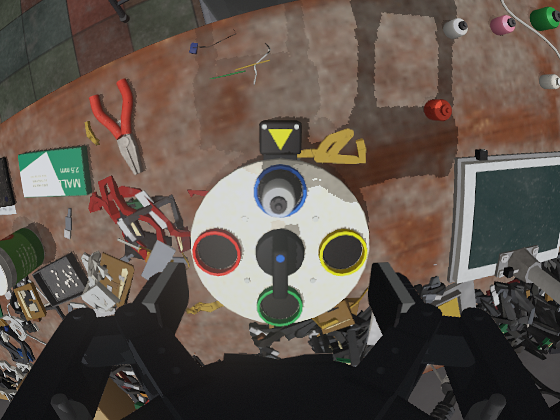

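View pics/scene10.png

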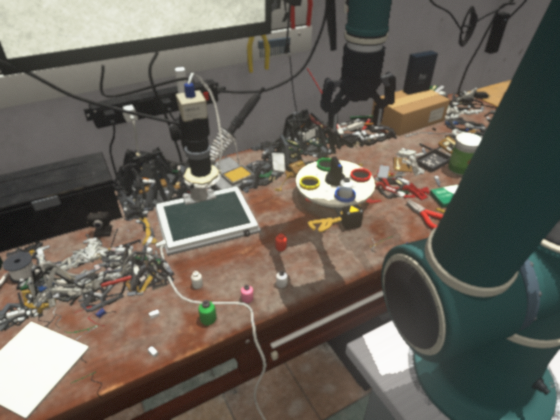

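```bash
python3 - <<'E'
import pickle,cv2,numpy as np
_,w=pickle.load(open("wrist10.pkl","rb"));_,s=pickle.load(open("scene10.pkl","rb"))
a=cv2.resize(w["frame"][120:230,230:330],(500,550))[:,:,::-1];b=cv2.resize(s["frame"][150:240,295:345+40],(270*2,540))[:,:,::-1]
cv2.imwrite("pics/z10.png",cv2.resize(np.hstack([a[:540],b]),None,fx=.75,fy=.75))
E
```

```text
(no output)
```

View pics/z10.png

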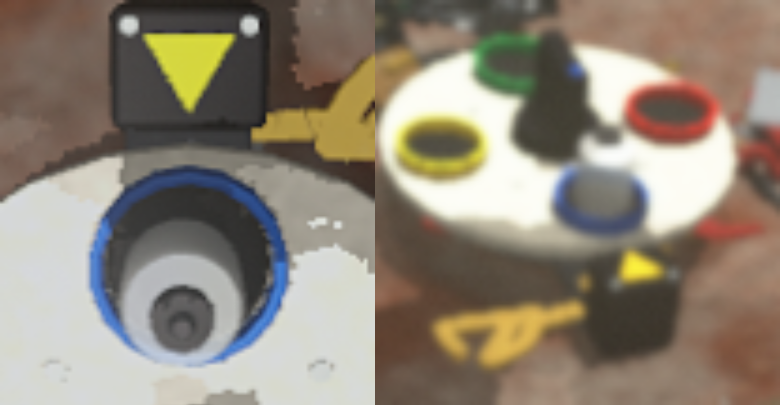

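The bottle stands upright within the blue rim, in line with the triangle. The gripper is clear, so I'm handing in.

```bash
python3 -c "
from workcell import finish_job;print(finish_job())"
```

```text
the job is handed in; nothing more can be done
None
```

I turned the carousel about 78° clockwise by its bar, so the blue slot faces the yellow pointer. I then picked up the larger pale dark-capped bottle and stood it upright in the blue slot, and handed the job in at about 16.6 s of the 51 s allowed.

- **Alignment:** in the last pictures the slot direction measured about 165.8°, against a pointer direction of 165.1–165.5°. That is within about 0.7°, close to what the camera calibration can tell.
- **Bottle:** it stood upright inside the blue rim, with the gripper clear and 150 mm above the place height.
- **Contact force:** the highest wrist reading at the end of any move was about 6 N.
- **One slip:** while letting go of the bar, I mistakenly told the tool to turn further for one row, then sent it back in the next. The check straight afterwards showed the slot still aligned.
- **Refused call:** my first move call was rejected for missing keys, and nothing moved.

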